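# Square the hardness test block up against the fence and the round post

## Task

Slide the oblong steel test block across the bench with the fingertips until one of its long sides lies flush against the aluminium fence, and along the fence until its end butts against the round post (not the square stop at the other end). Push it only, never lift or tip it, and leave the other blocks and everything else on the bench where they are.

Things in the scene. Friction and masses are not known exactly. Their poses are not given: they have to be found in the camera images.
- test_block: The oblong steel hardness test block, loose on the bench: a plain box 36 mm (its x) by 60 mm (its y, the long way) by 24 mm high, 0.27 to 0.53 kg; a push of 1 to 5 N slides it. Origin: centre of its underside, z up. It starts in one of three places in a row on the robot's side of the fence, long way roughly across the robot's view (within 0.45 rad of world y).
- fence: Straight aluminium fence fixed to the bench on the far side of the blocks, 520 mm long, 18 mm high, 14 mm thick, with a 5 mm high bolted foot 36 mm wide behind it. Origin: at bench level, in the middle of the flat face that looks to the robot. Its x points away from the robot into the fence (the face is the plane x = 0 and the blocks are at negative x), its y runs along the face, z up.
- post: Round steel post fixed to the bench in front of the fence face near one of its ends (left or right, it varies), 30 mm in diameter, 55 mm high. Origin: its axis at bench level. The axis lies 18 mm in front of the fence face and 235 mm along it from the fence's middle.
- square_stop: Low square steel stop fixed at the other end of the fence, 36 by 36 mm, 16 mm high, its sides in line with the fence, centred 18 mm in front of the face and 235 mm from the fence's middle. Not the one to butt against. Origin: centre of its underside.
- round_block: Bystander: round steel block, 42 mm in diameter, 24 mm high, loose, in the same row as the test block (neighbours stand about 95 mm apart, centre to centre). Origin: centre of its underside.
- square_block: Bystander: square steel block, 36 by 36 mm, 24 mm high, loose, in the same row. Origin: centre of its underside.
- jar: Bystander: small jar, 52 mm in diameter, 60 mm high, loose, off to the left. Origin: centre of its underside.
- joystick: Bystander: cream joystick box 85 by 85 by 55 mm with a black ball stick up to 111 mm, loose, off to the right. Origin: centre of its underside.
- mouse: Bystander: round grey computer mouse, 60 mm in diameter, 30 mm high, loose, off to the right. Origin: centre of its underside.
- mount: Bystander: brown-red resin specimen disc, 35 mm in diameter, 20 mm high, loose, off to the left. Origin: centre of its underside.
There are look-alikes about, which are no part of the job. What is shaped like the test_block but green or yellow is not meant.

How it is judged:
By the outcome, as a careful person would: the job done as asked, in the order asked, and still so for the second after the job is handed in, with the robot touching nothing.
It also fails if it takes over 61 s, if anything falls off the work surface, if the arm or the gripper's body presses on something with over 40 N, if the wrist force passes 120 N, or if a joint passes its speed limit or range.

## Robot

A 6-joint arm with a two-finger parallel gripper is mounted at the origin on the work surface. World frame = base frame: x ahead of the robot, y to its left, z up, the work surface at z = 0. Lengths are in m, angles in degrees, forces in N, time in s.
With the tool pointing down it reaches from about 0.3 to 0.75 m from the base axis. Payload 8.5 kg.
Tool frame: the origin (TCP) lies midway between the tips of the shut fingers; the grasp point (between the pads) lies 19 mm behind it; z points along the fingers, y is the line along which they close (so a half turn about z gives the same grasp; the last joint's range is limited). The gripper opens to 85 mm and grips with 20 to 120 N. Pads are 22 mm wide; open, the fingers measure 114 mm over their backs; the gripper's body (76 mm by 85 mm) begins 54 mm behind the grasp point. The pads swing forward as they close: fully open they stand 13 mm farther back than shut.
Start: joints at [55.101, 21.807, 74.336, -0, 83.858, -12.336], TCP at [0.211, 0.508, 0.231] pointing down, gripper open.
Joint ranges: [-178.18, 178.18], [-50.72, 133.34], [12.68, 142.11], [-81.47, 261.47], [9.98, 163.14], [-165.26, 165.26]. Speed limits (degrees/s): [136.94, 136.94, 180, 180, 180, 180].

## Interface

Orientations are given as a 3x3 rotation matrix whose columns are the frame's x, y, z axes.
In Python, from rig import env gives the robot as it stands. The module is installed in compiled form; this text tells all that it offers.
- The arm moves only by the tool jog_arm, never from a script. Its argument "targets" is a list of rows, each a list of 6 numbers: the shift along the tool's x, y, z in cm, then the turn, a rotation vector about the tool's x, y, z in degrees. A call has 1 to 8 rows; each row is the pose to reach, as a shift and turn from the pose commanded when the call began, along the tool's axes at that moment; what a row does not reach only later rows make up. A row lasts 1/12 s, in which the tool goes at most 41.7 mm and 7.16 degrees, less where a joint would pass 70% of its speed; a pose out of reach is approached as far as the arm can. A call with a gripper value outside its range is refused whole. "hand" is the opening, from 0 (shut) to 1 (fully open), set as the call begins (left out, the last holds). The fingers move at their own pace and stop on an object; "newtons" is the grip in N (left out, the last holds). Time passes only in rows, so rows that repeat a pose let the fingers close. It gives the time, the measured TCP pose, the force, the opening and the grip force at its end, in the units of the state.
- env.observe(): the state, without advancing time (a new reading comes with each control period).
- env.get_image(name): name is "side" or "top"; returns a dict with "frame" (480x640x3 uint8, red, green, blue), "depth" (480x640 float32, m along the optical axis (not along the pixel's ray), 0 where there is no reading), "fovy" (degrees; the focal length in pixels is half the picture's height over the tangent of half this angle, whatever the lens; pixels are square), "cx", "cy" (the principal point, pixels), "cam_to_world" (4x4, takes a point from camera to world coordinates). Camera axes: x right, y down, z forward; pixel columns grow to the right and rows downward; lengths in m; the calibration is good to about 2 mm. A picture is of the moment at which its call begins.
- env.close_job(): hands the job in; it is judged then, once.
Trained networks look in the newest picture that a camera, given by its name, has taken for a name from the list of things; names that differ only in an ending like _2 or _b are one class to them, and where a whole thing is asked for, a point or a joint stands for the part that bears it (a point fixed in the world has none). Each returns a list of dicts, best first, with "score" (0 to 1); they miss things now and then, are a little off and sometimes report something else, mostly with a low value. They report only what shows in the picture. A call takes as long as a camera call. They do not tell look-alikes from the thing itself.
- env.regions_of(camera, target): "pixels" (480x640 bool, what is visible of it) and "point" ([row, column] in pixels, amid what is visible of it).
The state is a dict: "time_s": time; "q": joint angles; "qvel": joint speeds; "joint_efforts": joint torques, N m; "position": TCP position; "tool_rot": TCP orientation; "ft_force": force on the tool from outside, world axes, zero at the start; "wrist_torque": the same for the moment, N m; "grip_width": finger opening in m; "gripper_force": force on a finger pad.
Only numpy, scipy, OpenCV 4.12 (cv2) and the standard library are available. Lean on these libraries where they do the work, as an engineer would, in place of code of your own. Each camera call takes 0.05 s, during which the arm holds its last target. There are 200 camera calls.

## Working session

There is one attempt and no reset: what is moved stays moved. The work goes in short steps, Python scripts to look and compute and a tool call to move; the robot and the scene stay as the last step left them, time stands still between calls to the robot, and variables do not carry over. Pictures are saved under pics/ and viewed, at most 10 in all, crops included, and the job is handed in when it is done.

Besides the shell and the picture viewer there is one more tool, called after ">>>" by a JSON object that holds its "method" and its "body". jog_arm: Moves the arm, as the interface text tells. Its arguments: {"type":"object","properties":{"targets":{"type":"array","items":{"type":"array","items":{"type":"number"}}},"hand":{"type":"number"},"newtons":{"type":"number"}},"required":["targets"]}

```bash
mkdir -p pics; cat > h.py <<'E'
import numpy as np, cv2
from rig import env
def K(im):
    return 240/np.tan(np.radians(im["fovy"])/2)
def pts(im):
    f=K(im); v,u=np.mgrid[:480,:640]; d=im["depth"]
    P=np.stack([(u-im["cx"])/f*d,(v-im["cy"])/f*d,d],-1)
    T=im["cam_to_world"]; return P@T[:3,:3].T+T[:3,3]
def save(n,fr): cv2.imwrite("pics/"+n,fr[:,:,::-1])
E
python3 - <<'E'
from h import *
s=env.observe(); print(s["time_s"],s["position"].__repr__(),s["tool_rot"],s["ft_force"])
for c in("top","side"):
    im=env.get_image(c); save(c+"0.png",im["frame"]); W=pts(im)
    print(c,im["fovy"],im["cx"],im["cy"],im["cam_to_world"].round(3).tolist())
    for n in "test_block fence post square_stop round_block square_block".split():
        for r in env.regions_of(c,n)[:4]:
            m=r["pixels"]&(im["depth"]>0); p=W[m]
            if len(p)==0: continue
            zt=np.percentile(p[:,2],95); t=p[p[:,2]>zt-.006]
            (a,b),(w,h),an=cv2.minAreaRect((t[:,:2]*1000).astype(np.float32))
            print(n,round(r["score"],2),np.round(r["point"]),m.sum(),"z",round(zt,4),"xy",round(a),round(b),"wh",round(w),round(h),round(an,1),im["frame"][r["pixels"]].mean(0).round())
E
```

```text
0.0 array([0.21086173, 0.50764754, 0.23070721]) [[-9.23464630e-01  3.83682694e-01 -8.17316136e-04]
 [ 3.83683458e-01  9.23463863e-01 -1.22404641e-03]
 [ 2.85116491e-04 -1.44395425e-03 -9.99998917e-01]] [-0.43717648 -0.68416792  0.2871318 ]
top 54.29854619417912 325.13130305442775 241.47537222279541 [[-0.012, -0.994, 0.109, 0.393], [-1.0, 0.012, 0.0, -0.022], [-0.001, -0.109, -0.994, 1.174], [0.0, 0.0, 0.0, 1.0]]
test_block 0.72 [262. 357.] 362 z 0.0276 xy 468 -100 wh 36 60 2.7 [214. 221. 225.]
test_block 0.69 [292. 388.] 340 z 0.0277 xy 391 -173 wh 34 60 7.0 [249. 240.  56.]
fence 0.79 [187. 314.] 3925 z 0.0202 xy 658 -3 wh 44 519 0.2 [227. 235. 240.]
post 0.72 [198. 223.] 166 z 0.0574 xy 624 232 wh 27 27 1.9 [180. 188. 192.]
square_stop 0.47 [202. 406.] 222 z 0.0197 xy 620 -236 wh 35 36 88.4 [213. 220. 224.]
round_block 0.64 [261. 320.] 226 z 0.028 xy 473 -5 wh 37 40 89.3 [211. 217. 221.]
round_block 0.49 [249. 155.] 456 z 0.0627 xy 515 394 wh 43 44 46.5 [80. 85. 87.]
square_block 0.51 [264. 274.] 209 z 0.0278 xy 462 99 wh 36 35 73.4 [215. 221. 225.]
side 48.41400330670464 320.99807
[... 271 characters left out ...]
y 390 -168 wh 36 63 8.8 [197. 179.  31.]
test_block 0.62 [222. 356.] 422 z 0.0253 xy 467 -96 wh 37 64 1.8 [156. 158. 161.]
fence 0.62 [244. 254.] 3456 z 0.0184 xy 647 4 wh 516 18 89.5 [185. 191. 197.]
post 0.98 [298. 220.] 350 z 0.0554 xy 624 239 wh 26 27 62.1 [153. 156. 159.]
square_stop 0.71 [175. 319.] 212 z 0.0172 xy 620 -233 wh 40 37 88.5 [157. 160. 163.]
square_stop 0.46 [128. 337.] 307 z 0.0289 xy 652 -436 wh 46 44 87.7 [105. 110. 116.]
round_block 0.85 [248. 340.] 317 z 0.0255 xy 473 2 wh 39 40 14.3 [158. 160. 163.]
square_block 0.89 [283. 325.] 392 z 0.0252 xy 462 105 wh 38 37 79.7 [155. 157. 160.]
square_block 0.55 [126. 338.] 289 z 0.0289 xy 652 -436 wh 46 44 87.7 [108. 113. 120.]
```

```bash
python3 - <<'E'
from h import *
im=cv2.imread("pics/top0.png"); cv2.imwrite("pics/crop0.png",cv2.resize(im[150:330,180:440],(780,540),interpolation=cv2.INTER_CUBIC))
E
```

```text
(no output)
```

View pics/crop0.png

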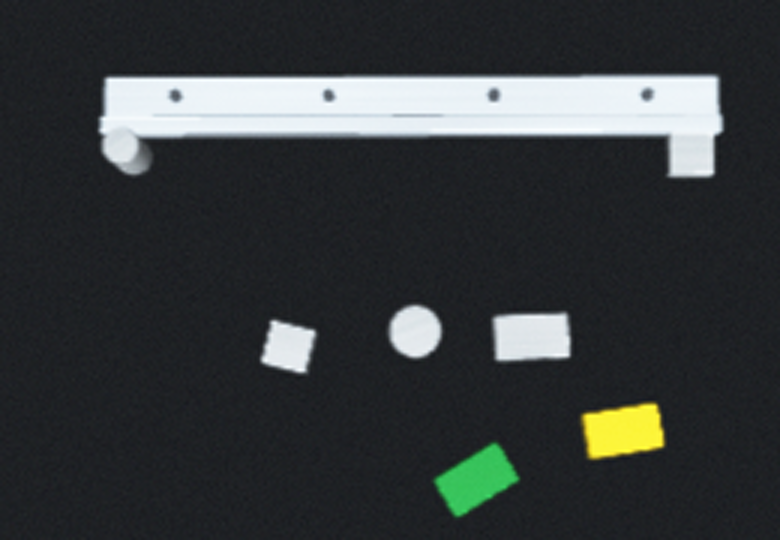

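View pics/side0.png

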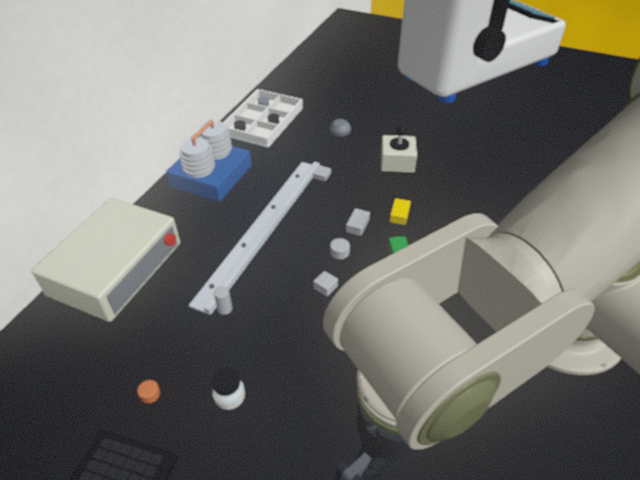

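Three look-alikes are on the bench, located in the top picture:
- The steel block is at (row 262, col 357), the yellow one at (292, 388), and the green one at about (310, 339).
- The grey steel one, in the row with the round and square blocks, is the one meant. It measures 36x60 mm, its top is at z≈25 mm, and its centre is at about (0.468, -0.098).
- The post is at the left end of the fence (198, 223), y≈+0.235. The square stop is on the right (202, 406), and the fence face is at x≈0.639.

The plan is to open the fingers to about 30 mm and use them as a fork to push the block in +x to the fence. Then I shut the fingers and push it in +y to the post.

>>> {"method": "jog_arm", "body": {"targets": [[-21.8,-23.8,2,0,0,-22.6],[-21.8,-23.8,2,0,0,-22.6],[-21.8,-23.8,2,0,0,-22.6],[-21.8,-23.8,2,0,0,-22.6],[-21.8,-23.8,2,0,0,-22.6],[-21.8,-23.8,2,0,0,-22.6],[-21.8,-23.8,2,0,0,-22.6],[-21.8,-23.8,2,0,0,-22.6]], "hand": 0.35}}

```text
time_s: 1.37
position: [0.3211, 0.2027, 0.2115]
tool_rot: [[-1.0, -0.001, 0.001], [-0.001, 1.0, 0.0], [-0.001, 0.0, -1.0]]
ft_force: [0.5, 0.9, -0.1]
grip_width: 0.0299
gripper_force: 0.0
```

>>> {"method": "jog_arm", "body": {"targets": [[-10.7,-30.1,11,0,0,0],[-10.7,-30.1,11,0,0,0],[-10.7,-30.1,11,0,0,0],[-10.7,-30.1,11,0,0,0],[-10.7,-30.1,11,0,0,0],[-10.7,-30.1,11,0,0,0],[-10.7,-30.1,11,0,0,0],[-10.7,-30.1,11,0,0,0]]}}

```text
time_s: 2.03
position: [0.4271, -0.0947, 0.1023]
tool_rot: [[-1.0, -0.0, 0.001], [-0.0, 1.0, -0.0], [-0.001, -0.0, -1.0]]
ft_force: [1.0, -0.1, 0.3]
grip_width: 0.03
gripper_force: 0.0
```

>>> {"method": "jog_arm", "body": {"targets": [[0,0,0,0,0,0],[0,0,0,0,0,0],[0,0,0,0,0,0]]}}

```text
time_s: 2.28
position: [0.4264, -0.0921, 0.1028]
tool_rot: [[-1.0, -0.0, -0.001], [-0.0, 1.0, 0.0], [0.001, 0.0, -1.0]]
ft_force: [0.0, -0.1, 0.4]
grip_width: 0.0299
gripper_force: 0.0
```

```bash
python3 - <<'E'
from h import *
im=env.get_image("top"); print(env.observe()["position"]); fr=im["frame"]
save("t1.png",cv2.resize(fr[150:330,240:440],(800,600) if 0 else (660,594),interpolation=cv2.INTER_CUBIC))
W=pts(im)
# fence: mask by world z between 14 and 24 mm near x .62-.68
m=(W[...,2]>.016)&(W[...,2]<.024)&(W[...,0]>.62)&(W[...,0]<.67)&(abs(W[...,1])<.19)
p=W[m]; 
for a in(-.15,-.05,.05,.15):
    q=p[abs(p[:,1]-a)<.02]; print(a,np.percentile(q[:,0],[2,50,98]).round(4))
E
```

```text
[ 0.42647371 -0.09159453  0.10309459]
-0.15 [0.64   0.6476 0.6536]
-0.05 [0.6409 0.6468 0.6521]
0.05 [0.6423 0.6478 0.6535]
0.15 [0.6426 0.6493 0.6549]
```

View pics/t1.png

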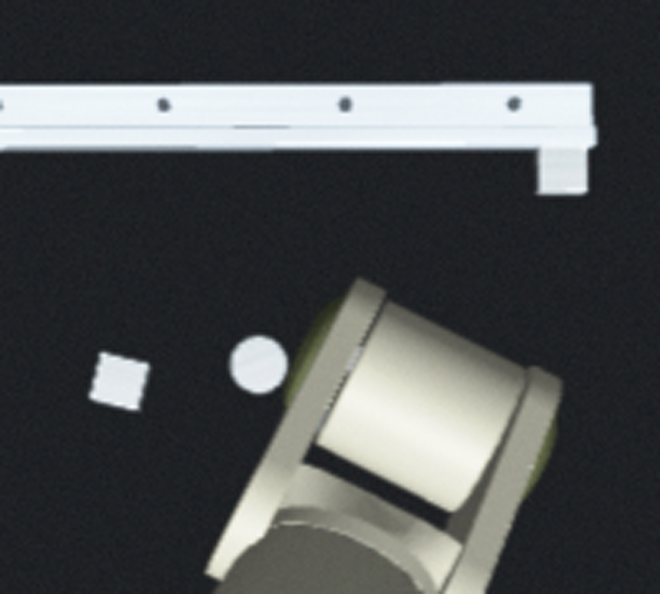

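The arm now hides the block, and the round block at (365, 258) and the fence are undisturbed. I'll correct y by -6 mm and go down.

>>> {"method": "jog_arm", "body": {"targets": [[0,-0.6,3,0,0,0],[0,-0.6,6,0,0,0],[0,-0.6,8,0,0,0],[0,-0.6,9.1,0,0,0],[0,-0.6,9.1,0,0,0],[0,-0.6,9.1,0,0,0]]}}

```text
time_s: 2.83
position: [0.4268, -0.0975, 0.0123]
tool_rot: [[-1.0, -0.002, -0.0], [-0.002, 1.0, 0.0], [0.0, 0.0, -1.0]]
ft_force: [-0.8, -0.2, 0.5]
grip_width: 0.0298
gripper_force: 0.0
```

```bash
python3 - <<'E'
from h import *
im=env.get_image("side"); o=env.observe();print(o["position"],o["ft_force"]); fr=im["frame"]
save("s1.png",cv2.resize(fr[150:330,220:440],(770,600) if 0 else (726,594),interpolation=cv2.INTER_CUBIC))
E
```

```text
[ 0.42714447 -0.09786205  0.01274664] [ 0.76349404 -0.60669392 -0.26441403]
```

View pics/s1.png

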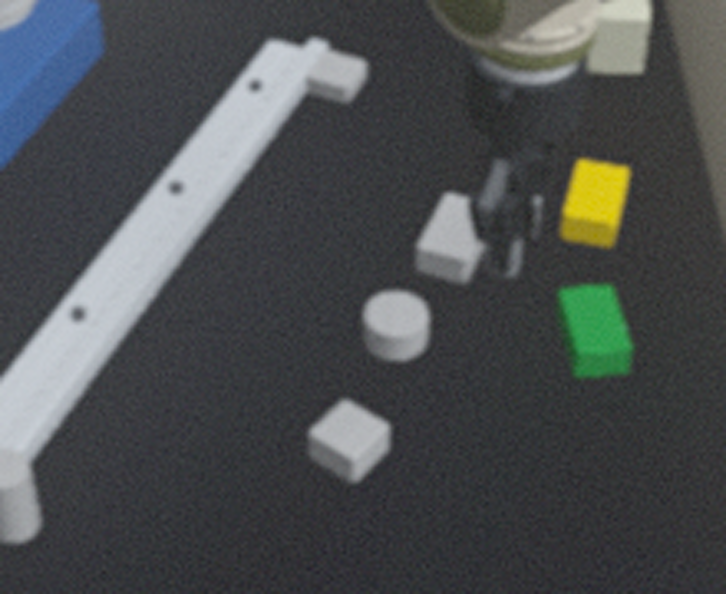

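The fingers (490, 220) stand just behind the steel block (455, 235), clear of yellow and green. I'll lower 5 mm and push towards the fence.

>>> {"method": "jog_arm", "body": {"targets": [[-0.3,0,0.5,0,0,0],[-0.8,0,0.5,0,0,0],[-1.3,0,0.5,0,0,0],[-1.8,0,0.5,0,0,0],[-2.3,0,0.5,0,0,0],[-2.8,0,0.5,0,0,0],[-3.3,0,0.5,0,0,0],[-3.8,0,0.5,0,0,0]]}}

```text
time_s: 3.55
position: [0.4651, -0.0984, 0.0068]
tool_rot: [[-1.0, -0.001, -0.0], [-0.001, 1.0, 0.0], [0.0, 0.0, -1.0]]
ft_force: [-3.4, 0.8, 2.7]
grip_width: 0.0297
gripper_force: 2.2
```

>>> {"method": "jog_arm", "body": {"targets": [[-0.6,0,0,0,0,0],[-1.2,0,0,0,0,0],[-1.8,0,0,0,0,0],[-2.4,0,0,0,0,0],[-3.0,0,0,0,0,0],[-3.6,0,0,0,0,0],[-4.2,0,0,0,0,0],[-4.8,0,0,0,0,0]]}}

```text
time_s: 4.22
position: [0.5134, -0.0984, 0.0068]
tool_rot: [[-1.0, -0.001, -0.0], [-0.001, 1.0, 0.0], [0.0, 0.0, -1.0]]
ft_force: [-4.7, -0.6, 2.9]
grip_width: 0.0299
gripper_force: 2.1
```

>>> {"method": "jog_arm", "body": {"targets": [[-0.6,0,0,0,0,0],[-1.2,0,0,0,0,0],[-1.8,0,0,0,0,0],[-2.4,0,0,0,0,0],[-3.0,0,0,0,0,0],[-3.6,0,0,0,0,0],[-4.2,0,0,0,0,0],[-4.8,0,0,0,0,0]]}}

```text
time_s: 4.88
position: [0.5614, -0.0983, 0.0068]
tool_rot: [[-1.0, -0.001, -0.0], [-0.001, 1.0, 0.0], [0.0, 0.0, -1.0]]
ft_force: [-4.9, -0.2, 3.4]
grip_width: 0.0299
gripper_force: 2.1
```

>>> {"method": "jog_arm", "body": {"targets": [[-0.4,0,0,0,0,0],[-0.8,0,0,0,0,0],[-1.2,0,0,0,0,0],[-1.5,0,0,0,0,0],[-1.8,0,0,0,0,0],[-2.1,0,0,0,0,0],[-2.4,0,0,0,0,0],[-2.6,0,0,0,0,0]]}}

```text
time_s: 5.55
position: [0.5872, -0.0984, 0.0068]
tool_rot: [[-1.0, -0.001, 0.0], [-0.001, 1.0, -0.0], [-0.0, -0.0, -1.0]]
ft_force: [-4.3, -0.5, 2.4]
grip_width: 0.03
gripper_force: 2.0
```

```bash
python3 - <<'E'
from h import *
im=env.get_image("side"); o=env.observe();print(o["position"],o["ft_force"]); fr=im["frame"]
save("s2.png",cv2.resize(fr[140:290,220:400],(720,600),interpolation=cv2.INTER_CUBIC))
E
```

```text
[ 0.58744336 -0.09835313  0.00676213] [-0.76576968  0.27475164 -0.02338938]
```

View pics/s2.png

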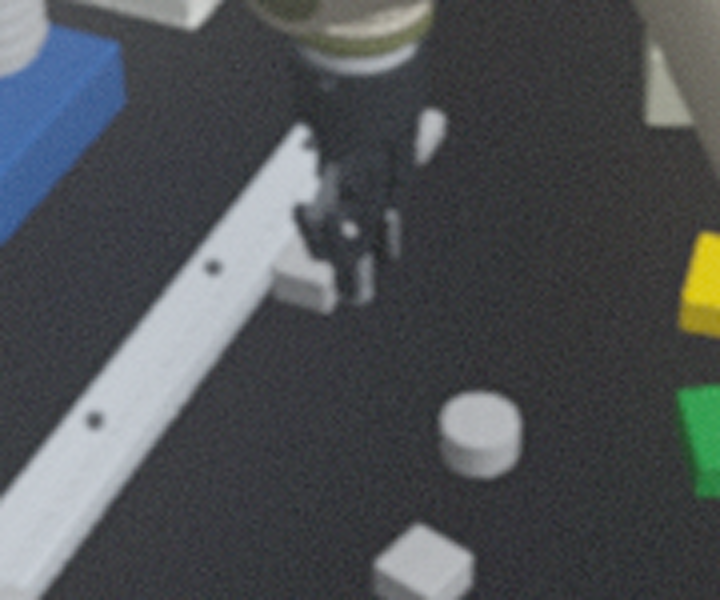

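The block (305, 285) is almost at the fence, so I'll creep in until the force rises.

>>> {"method": "jog_arm", "body": {"targets": [[-0.1,0,0,0,0,0],[-0.2,0,0,0,0,0],[-0.3,0,0,0,0,0],[-0.4,0,0,0,0,0],[-0.5,0,0,0,0,0]]}}

```text
time_s: 6.02
position: [0.5918, -0.0984, 0.0068]
tool_rot: [[-1.0, -0.001, -0.0], [-0.001, 1.0, 0.0], [0.0, 0.0, -1.0]]
ft_force: [-4.1, -0.3, 2.0]
grip_width: 0.03
gripper_force: 1.6
```

>>> {"method": "jog_arm", "body": {"targets": [[-0.1,0,0,0,0,0],[-0.2,0,0,0,0,0],[-0.3,0,0,0,0,0]]}}

```text
time_s: 6.27
position: [0.5926, -0.0982, 0.0067]
tool_rot: [[-1.0, -0.001, -0.006], [-0.001, 1.0, 0.001], [0.006, 0.001, -1.0]]
ft_force: [-17.5, -1.1, 11.3]
grip_width: 0.0298
gripper_force: 8.7
```

It has hit the fence: the force jumped to 17 N at x=0.5926. Now I'll back off, lift, and shut the fingers on the way to the block's right end.

>>> {"method": "jog_arm", "body": {"targets": [[1.0,0,0,0,0,0],[2.5,0,0,0,0,0],[2.5,0,-3,0,0,0],[2.5,0,-6,0,0,0],[0,-4,-6,0,0,0],[-2.3,-6.8,-6,0,0,0],[-2.3,-6.8,-6,0,0,0],[-2.3,-6.8,-6,0,0,0]], "hand": 0}}

```text
time_s: 6.93
position: [0.619, -0.168, 0.0665]
tool_rot: [[-1.0, 0.001, 0.002], [0.001, 1.0, -0.001], [-0.002, -0.001, -1.0]]
ft_force: [0.1, 0.6, -0.4]
grip_width: -0.0002
gripper_force: 0.0
```

```bash
python3 - <<'E'
from h import *
im=env.get_image("side"); o=env.observe();print(o["position"],o["grip_width"]); W=pts(im)
for n in("test_block","fence"):
    for r in env.regions_of("side",n)[:3]:
        p=W[r["pixels"]&(im["depth"]>0)]; zt=np.percentile(p[:,2],95); t=p[p[:,2]>zt-.006]
        print(n,r["score"],r["point"],len(p),zt.round(4),t[:,:2].min(0).round(3),t[:,:2].max(0).round(3),cv2.minAreaRect((t[:,:2]*1000).astype(np.float32)))
save("s3.png",cv2.resize(im["frame"][140:290,220:400],(720,600),interpolation=cv2.INTER_CUBIC))
E
```

```text
[ 0.61809985 -0.16663374  0.06637886] -0.00011506577031478187
test_block 0.81 [212.1, 397.6] 405 0.0253 [ 0.369 -0.201] [ 0.411 -0.137] ((389.8656311035156, -169.16070556640625), (35.501190185546875, 66.13604736328125), 8.299515724182129)
test_block 0.8 [203.4, 296.6] 390 0.0248 [ 0.603 -0.125] [ 0.639 -0.063] ((620.6867065429688, -94.40174865722656), (35.9307746887207, 62.39072036743164), 0.7996705770492554)
test_block 0.73 [253.6, 398.1] 458 0.0258 [ 0.324 -0.081] [ 0.38  -0.013] ((352.0230712890625, -47.145545959472656), (35.725257873535156, 62.400169372558594), 30.032739639282227)
fence 0.82 [244.8, 252.1] 3303 0.0183 [ 0.618 -0.255] [0.658 0.264] ((638.3274536132812, 4.62615966796875), (519.1063842773438, 35.509422302246094), 89.13574981689453)
```

View pics/s3.png

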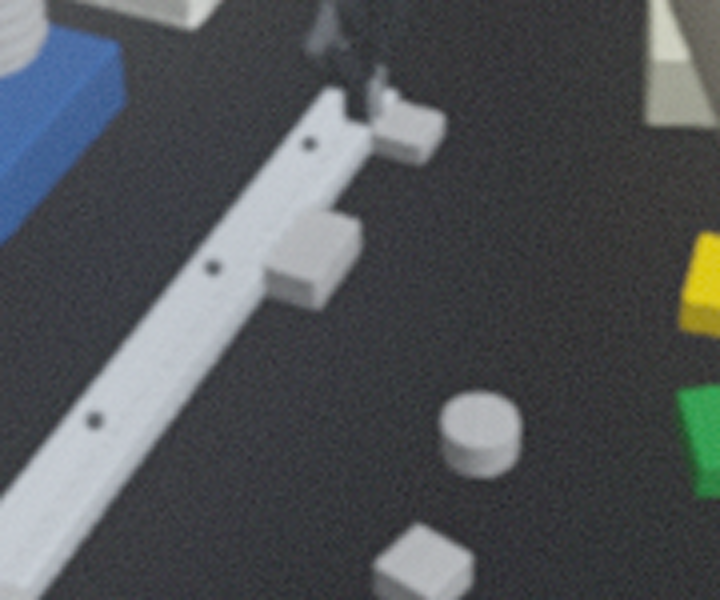

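The block (315, 255) lies flush with the fence, and the shut fingers are over the gap to its right. I'll go down and push in +y.

>>> {"method": "jog_arm", "body": {"targets": [[0,0,3,0,0,0],[0,0,5.0,0,0,0],[0,0,5.6,0,0,0],[0,0.6,5.6,0,0,0],[0,1.2,5.6,0,0,0],[0,1.8,5.6,0,0,0],[0,2.4,5.6,0,0,0],[0,3.0,5.6,0,0,0]]}}

```text
time_s: 7.75
position: [0.6184, -0.1361, 0.0121]
tool_rot: [[-1.0, -0.001, 0.002], [-0.001, 1.0, -0.002], [-0.002, -0.002, -1.0]]
ft_force: [-0.6, -4.1, 1.8]
grip_width: 0.0002
gripper_force: 2.0
```

>>> {"method": "jog_arm", "body": {"targets": [[0,0.5,0,0,0,0],[0,1.0,0,0,0,0],[0,1.5,0,0,0,0],[0,2.0,0,0,0,0],[0,2.5,0,0,0,0],[0,3.0,0,0,0,0],[0,3.5,0,0,0,0],[0,4.0,0,0,0,0]]}}

```text
time_s: 8.42
position: [0.6178, -0.0958, 0.0108]
tool_rot: [[-1.0, -0.001, -0.0], [-0.001, 1.0, 0.0], [0.0, 0.0, -1.0]]
ft_force: [-0.7, -4.5, 3.3]
grip_width: 0.0002
gripper_force: 2.0
```

```bash
cat > m.py <<'E'
from h import *
for c in ("side","top"):
    im=env.get_image(c); W=pts(im)
    for r in env.regions_of(c,"test_block")[:4]:
        p=W[r["pixels"]&(im["depth"]>0)]
        if len(p)==0: continue
        zt=np.percentile(p[:,2],95); t=p[p[:,2]>zt-.006]
        if t[:,0].mean()>.55: print(c,r["score"],r["point"],len(p),zt.round(4),t[:,:2].min(0).round(3),t[:,:2].max(0).round(3),np.round(cv2.minAreaRect((t[:,:2]*1000).astype(np.float32))[2],1))
o=env.observe(); print(o["time_s"],o["position"],o["ft_force"])
E
python3 m.py
```

```text
side 0.94 [217.6, 289.9] 437 0.0252 [ 0.603 -0.084] [ 0.64  -0.018] 89.9
side 0.32 [172.3, 319.8] 196 0.0171 [ 0.602 -0.253] [ 0.641 -0.209] 5.1
8.6167 [ 0.61737509 -0.09551054  0.01036608] [-0.38646541 -0.48099201  1.48757892]
```

>>> {"method": "jog_arm", "body": {"targets": [[0,0.6,0,0,0,0],[0,1.2,0,0,0,0],[0,1.8,0,0,0,0],[0,2.4,0,0,0,0],[0,3.0,0,0,0,0],[0,3.6,0,0,0,0],[-0.05,4.2,0,0,0,0],[-0.05,4.8,0,0,0,0]]}}

```text
time_s: 9.28
position: [0.6183, -0.0476, 0.0108]
tool_rot: [[-1.0, -0.001, 0.0], [-0.001, 1.0, -0.0], [-0.0, -0.0, -1.0]]
ft_force: [-0.4, -1.8, -1.1]
grip_width: 0.0003
gripper_force: 1.0
```

>>> {"method": "jog_arm", "body": {"targets": [[0,0.6,0,0,0,0],[0,1.2,0,0,0,0],[0,1.8,0,0,0,0],[0,2.4,0,0,0,0],[0,3.0,0,0,0,0],[0,3.6,0,0,0,0],[-0.05,4.2,0,0,0,0],[-0.05,4.8,0,0,0,0]]}}

```text
time_s: 9.95
position: [0.6188, 0.0003, 0.0108]
tool_rot: [[-1.0, -0.001, 0.0], [-0.001, 1.0, -0.0], [-0.0, -0.0, -1.0]]
ft_force: [-0.0, -1.6, -1.4]
grip_width: -0.0
gripper_force: 1.0
```

```bash
python3 m.py
```

```text
side 0.62 [244.7, 270.0] 508 0.025 [0.603 0.014] [0.641 0.078] 0.6
10.15 [6.18759844e-01 5.18361554e-05 1.08959442e-02] [ 0.2110522   0.19640105 -0.41514561]
```

>>> {"method": "jog_arm", "body": {"targets": [[0,0.6,0,0,0,0],[0,1.2,0,0,0,0],[0,1.8,0,0,0,0],[0,2.4,0,0,0,0],[0,3.0,0,0,0,0],[0,3.6,0,0,0,0],[-0.05,4.2,0,0,0,0],[-0.05,4.8,0,0,0,0]]}}

```text
time_s: 10.82
position: [0.6193, 0.0483, 0.0109]
tool_rot: [[-1.0, -0.001, 0.0], [-0.001, 1.0, -0.0], [-0.0, -0.0, -1.0]]
ft_force: [-0.2, -3.4, 0.8]
grip_width: 0.0
gripper_force: 1.5
```

>>> {"method": "jog_arm", "body": {"targets": [[0,0.6,0,0,0,0],[0,1.2,0,0,0,0],[0,1.8,0,0,0,0],[0,2.4,0,0,0,0],[0,3.0,0,0,0,0],[0,3.6,0,0,0,0],[-0.05,4.2,0,0,0,0],[-0.05,4.8,0,0,0,0]]}}

```text
time_s: 11.48
position: [0.6197, 0.0962, 0.0108]
tool_rot: [[-1.0, -0.001, 0.0], [-0.001, 1.0, -0.0], [-0.0, -0.0, -1.0]]
ft_force: [-0.2, -2.3, 1.2]
grip_width: 0.0001
gripper_force: 1.7
```

>>> {"method": "jog_arm", "body": {"targets": [[0,0.5,0,0,0,0],[0,1.0,0,0,0,0],[0,1.4,0,0,0,0],[0,1.8,0,0,0,0],[0,2.2,0,0,0,0],[-0.05,2.6,0,0,0,0],[-0.05,3.0,0,0,0,0],[-0.05,3.4,0,0,0,0]]}}

```text
time_s: 12.15
position: [0.6202, 0.13, 0.0108]
tool_rot: [[-1.0, -0.001, 0.0], [-0.001, 1.0, -0.0], [-0.0, -0.0, -1.0]]
ft_force: [0.0, -4.4, 1.9]
grip_width: 0.0003
gripper_force: 1.8
```

```bash
python3 m.py
```

```text
side 0.61 [282.0, 241.4] 552 0.0256 [0.604 0.145] [0.642 0.231] 0.7
12.35 [0.61987324 0.13024514 0.01056521] [-0.41470912  1.02800171  0.68203976]
```

Now I'll creep in to the post.

>>> {"method": "jog_arm", "body": {"targets": [[0,0.2,0,0,0,0],[0,0.4,0,0,0,0],[0,0.6,0,0,0,0],[0,0.8,0,0,0,0],[0,1.0,0,0,0,0],[0,1.1,0,0,0,0],[0,1.2,0,0,0,0]]}}

```text
time_s: 12.93
position: [0.6201, 0.1419, 0.0107]
tool_rot: [[-1.0, -0.001, -0.0], [-0.001, 1.0, -0.0], [0.0, -0.0, -1.0]]
ft_force: [0.1, -2.6, -1.8]
grip_width: 0.0003
gripper_force: 1.0
```

>>> {"method": "jog_arm", "body": {"targets": [[0,0.1,0,0,0,0],[0,0.2,0,0,0,0],[0,0.3,0,0,0,0],[0,0.4,0,0,0,0]]}}

```text
time_s: 13.27
position: [0.6201, 0.1458, 0.0108]
tool_rot: [[-1.0, -0.001, -0.0], [-0.001, 1.0, 0.0], [0.0, 0.0, -1.0]]
ft_force: [0.5, -1.9, -1.0]
grip_width: 0.0001
gripper_force: 0.9
```

>>> {"method": "jog_arm", "body": {"targets": [[0,0.1,0,0,0,0],[0,0.2,0,0,0,0],[0,0.3,0,0,0,0],[0,0.4,0,0,0,0]]}}

```text
time_s: 13.6
position: [0.6202, 0.1469, 0.0109]
tool_rot: [[-1.0, -0.001, -0.001], [-0.001, 1.0, -0.005], [0.001, -0.005, -1.0]]
ft_force: [-1.1, -20.8, 2.2]
grip_width: -0.0
gripper_force: 10.1
```

It has butted against the post: 21 N at y=0.147. I'll back off and look.

>>> {"method": "jog_arm", "body": {"targets": [[0,-1,0,0,0,0],[0,-2.5,0,0,0,0],[0,-2.5,-4,0,0,0],[0,-2.5,-8,0,0,0],[4,-2.5,-8,0,0,0],[8,-2.5,-8,0,0,0],[12,-2.5,-8,0,0,0],[12,-2.5,-8,0,0,0]], "hand": 0.35}}

```text
time_s: 14.27
position: [0.4911, 0.1249, 0.0897]
tool_rot: [[-1.0, -0.001, -0.01], [-0.001, 1.0, 0.001], [0.01, 0.001, -1.0]]
ft_force: [0.9, 0.1, -0.5]
grip_width: 0.0298
gripper_force: 0.0
```

```bash
python3 m.py; python3 - <<'E'
from h import *
a=env.get_image("side")["frame"][230:330,180:320]; b=env.get_image("top")["frame"][160:260,200:340]
save("s4.png",cv2.resize(np.hstack([a,b]),(800,286),interpolation=cv2.INTER_CUBIC))
E
```

```text
side 0.71 [287.9, 236.4] 494 0.0254 [0.604 0.162] [0.642 0.222] 0.3
top 0.69 [199.0, 241.7] 405 0.0276 [0.605 0.157] [0.642 0.217] 89.3
14.4667 [0.50159584 0.12439294 0.09132345] [0.04891996 0.39187246 1.01233244]
```

View pics/s4.png

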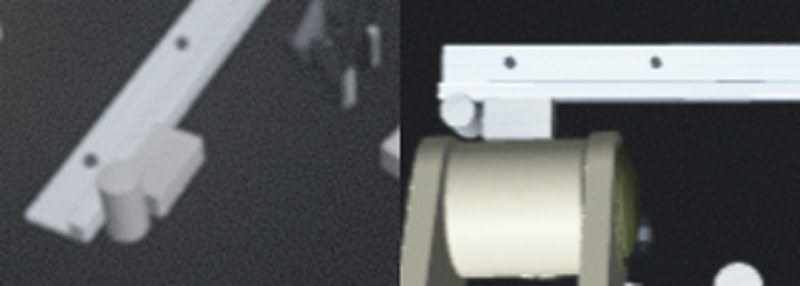

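The pictures show it flush (left half 165, 170) and touching the post at (125, 195). To close any sub-millimetre gap, I'll press the long side once more with the fork.

>>> {"method": "jog_arm", "body": {"targets": [[-3,3,0,0,0,0],[-6,5.9,0,0,0,0],[-6,5.9,3.5,0,0,0],[-6,5.9,7.0,0,0,0],[-6,5.9,8.4,0,0,0],[-6,5.9,8.4,0,0,0]]}}

```text
time_s: 15.07
position: [0.559, 0.1835, 0.0029]
tool_rot: [[-1.0, -0.001, -0.006], [-0.001, 1.0, -0.001], [0.006, -0.001, -1.0]]
ft_force: [-0.3, -0.9, -0.5]
grip_width: 0.0299
gripper_force: 0.0
```

>>> {"method": "jog_arm", "body": {"targets": [[-0.6,0,0,0,0,0],[-1.2,0,0,0,0,0],[-1.7,0,0,0,0,0],[-2.2,0,0,0,0,0],[-2.5,0,0,0,0,0],[-2.7,0,0,0,0,0],[-2.8,0,0,0,0,0]]}}

```text
time_s: 15.65
position: [0.5885, 0.1836, 0.0071]
tool_rot: [[-1.0, -0.001, 0.001], [-0.001, 1.0, 0.0], [-0.001, 0.0, -1.0]]
ft_force: [0.6, 0.5, -0.5]
grip_width: 0.0299
gripper_force: 0.0
```

>>> {"method": "jog_arm", "body": {"targets": [[-0.1,0,0,0,0,0],[-0.2,0,0,0,0,0],[-0.3,0,0,0,0,0],[-0.4,0,0,0,0,0],[-0.5,0,0,0,0,0],[-0.6,0,0,0,0,0],[-0.7,0,0,0,0,0]]}}

```text
time_s: 16.23
position: [0.5948, 0.1836, 0.0067]
tool_rot: [[-1.0, -0.001, -0.001], [-0.001, 1.0, -0.0], [0.001, -0.0, -1.0]]
ft_force: [-2.8, -0.3, 2.9]
grip_width: 0.03
gripper_force: 1.5
```

>>> {"method": "jog_arm", "body": {"targets": [[-0.1,0,0,0,0,0],[-0.2,0,0,0,0,0],[-0.3,0,0,0,0,0]]}}

```text
time_s: 16.48
position: [0.5953, 0.1835, 0.0066]
tool_rot: [[-1.0, -0.001, -0.007], [-0.001, 1.0, -0.001], [0.007, -0.001, -1.0]]
ft_force: [-15.2, -2.1, 11.1]
grip_width: 0.0298
gripper_force: 8.1
```

It's solid against the fence at 15 N. I'll withdraw straight back and up, then check.

>>> {"method": "jog_arm", "body": {"targets": [[1.0,0,0,0,0,0],[3.5,0,0,0,0,0],[3.5,0,-4,0,0,0],[3.5,0,-8,0,0,0],[7,0,-12,0,0,0],[12,0,-15,0,0,0],[16,0,-16,0,0,0],[16,0,-16,0,0,0]]}}

```text
time_s: 17.15
position: [0.4356, 0.1837, 0.1686]
tool_rot: [[-1.0, -0.001, 0.002], [-0.001, 1.0, 0.0], [-0.002, 0.0, -1.0]]
ft_force: [0.6, 0.5, 0.4]
grip_width: 0.03
gripper_force: 0.0
```

>>> {"method": "jog_arm", "body": {"targets": [[0,0,0,0,0,0],[0,0,0,0,0,0],[0,0,0,0,0,0]]}}

```text
time_s: 17.4
position: [0.4389, 0.1836, 0.1668]
tool_rot: [[-1.0, -0.001, 0.001], [-0.001, 1.0, 0.0], [-0.001, 0.0, -1.0]]
ft_force: [0.1, 0.4, 0.2]
grip_width: 0.0298
gripper_force: 0.0
```

```bash
python3 m.py; python3 - <<'E'
from h import *
a=env.get_image("side")["frame"][230:330,180:320]; b=env.get_image("top")["frame"][160:260,200:340]
save("s5.png",cv2.resize(np.hstack([a,b]),(800,286),interpolation=cv2.INTER_CUBIC))
E
```

```text
side 0.58 [286.4, 238.6] 455 0.0253 [0.605 0.162] [0.642 0.223] 88.5
side 0.53 [296.0, 220.3] 385 0.0556 [0.611 0.223] [0.639 0.252] 68.9
top 0.56 [199.7, 241.3] 416 0.0274 [0.606 0.157] [0.642 0.219] 89.4
17.6 [0.43875291 0.18344056 0.16608931] [0.00120702 0.52104735 0.46133162]
```

View pics/s5.png

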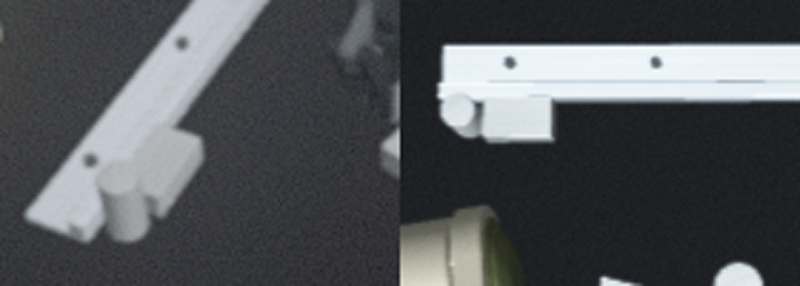

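The block (right half 517, 119) is flush along the fence and against the post (460, 112), and the arm is clear. Handing in.

```bash
python3 -c "
from rig import env
print(env.close_job())"
```

```text
the job is handed in; nothing more can be done
None
```

I pushed the steel test block flush against the fence and up to the round post at the left end, and handed the job in at about 17.6 s; the hand-in returned no verdict.

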